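# Post a reject candle into the remelt bin

## Task

The small scallop-shell candle is a reject: push it through the spring flap of the plywood remelt bin, from the ledge in front of the flap, so that it drops inside and the flap shuts behind it. Leave the big scallop-shell candle standing where it is.

Things in the scene. Friction and masses are not known exactly. Their poses are not given: they have to be found in the camera images.
- small_shell_center (a point): The only small scallop-shell wax candle (brown), loose on its flat foot: 52 mm along its x (between its ribbed faces; grasp it so), 78 mm along its y, solid wax 35 mm high, with a cosmetic wick and tag to 45 mm. The point is on its vertical axis, 18 mm above its foot. About 64 g.
- remelt_bin: Fixed, closed plywood box with a ledge before its flap. Origin: on the table, below the middle of the box's front face; x points into the box (push that way), z up. Box: x 0 to 150 mm, 170 wide, 168 high. Level ledge 110 mm above the table, x -150 to -22, 170 wide, 5 mm lips at its sides; past x -22 it drops straight into the box: a candle pushed till its rear is at about x -5 falls in.
- bin_flap (a joint): Aluminium flap, the only way into the bin, in an opening 118 mm wide and 50 mm high above the ledge, in the middle of the front face. Hinged at its top edge (157 mm above the table, 5 mm behind the face), shut by a weak spring: 0.2 N at its lower edge starts it, under 1 N holds it wide. 0 is shut, growing as it swings inward, to 1.4 rad; it cannot swing outward.
- big_shell: The big brown scallop-shell candle, of the same form but 71 mm by 108 mm and 58 mm high, to be left standing. Origin: middle of its underside; x across its two faces, y along its width.

How it is judged:
By the outcome, as a careful person would: the job done as asked, in the order asked, and still so for the second after the job is handed in, with the robot touching nothing.
It also fails if it takes over 51 s, if anything falls off the work surface, if the arm or the gripper's body presses on something with over 40 N, if the wrist force passes 120 N, or if a joint passes its speed limit or range.

## Robot

A 7-joint arm with a two-finger parallel gripper is mounted at the origin on a cart in front of the work surface, level with it; the furniture and walls round the work are solid. World frame = base frame: x ahead of the robot, y to its left, z up, the work surface at z = 0. Lengths are in m, angles in rad, forces in N, time in s.
With the tool pointing down it reaches from about 0.425 to 0.95 m from the base axis. Payload 16.7 kg.
Tool frame: the origin (TCP) lies at the very end of the fingers, on their centre line; the grasp point (between the pads) lies 19 mm behind it; z points along the fingers, y is the line along which they close (so a half turn about z gives the same grasp; the last joint's range is limited). The gripper opens to 94 mm and grips with 3 to 60 N. Pads are 16 mm wide; open, the fingers measure 119 mm over their backs; the gripper's body (75 mm by 177 mm) begins 78 mm behind the grasp point.
Start: joints at [1.181, 0.426, 0.074, 1.606, -0.034, 1.111, -0.067], TCP at [0.161, -0.655, 0.205] pointing down, gripper open.
Joint ranges: [-2.85, 2.85], [-0.5, 2.14], [-1.23, 1.37], [0.21, 2.46], [-1.02, 4.16], [0.16, 2.05], [-2.73, 2.73]. Speed limits (rad/s): [1.89, 1.89, 2.39, 2.39, 3.01, 3.01, 3.01].

## Interface

Orientations are given as a rotation vector (axis times angle).
In Python, from rig import manip gives the robot as it stands. The module is installed in compiled form; this text tells all that it offers.
- The arm moves only by the tool send_rows, never from a script. Its argument "commands" is one flat list of numbers, 5 for each row, row after row: the finger opening in cm, from 0 to 9.4, then the shift along the tool's x, y, z in cm, then the turn about the tool's z in degrees. A call has 1 to 5 rows; each row shifts and turns the commanded pose from where the row before left it, along the tool's axes as they then stand; what a row does not reach is not made up. A row lasts 1/10 s, in which the tool goes at most 50 mm and 8.59 degrees, less where a joint would pass 70% of its speed; a pose out of reach is approached as far as the arm can. A call with a gripper value outside its range is refused whole. The fingers move at their own pace and stop on an object; "force" is the grip in N (left out, the last holds). Time passes only in rows, so rows that do not move let the fingers close. It gives the time, the measured TCP pose, the force, the opening and the grip force at its end, in the units of the state.
- manip.get_state(): the state, without advancing time (a new reading comes with each control period).
- manip.grab_frame(name): name is "scene" or "top" or "wrist"; returns (picture, depth): 480x640x3 uint8, red, green, blue; 480x640 float32, m along the optical axis (not along the pixel's ray), 0 where there is no reading.
- manip.get_calibration(name): a dict with "fx", "fy", "cx", "cy" (pixels), "distortion" ([k1, k2, p1, p2, k3] as OpenCV has them; the pictures are not rectified), "world_to_cam" (4x4, takes a point from world to camera coordinates); the wrist camera has in their place "mount" (4x4, takes a point from camera to tool coordinates, whose origin is the TCP and whose axes are the flange's). Camera axes: x right, y down, z forward; pixel columns grow to the right and rows downward; lengths in m; the calibration is good to about 2 mm. A picture is of the moment at which its call begins: read the wrist's pose just before it. get_calibration takes no time and is no camera call.
- manip.finish_job(): hands the job in; it is judged then, once.
The state is a dict: "t": time; "joints": joint angles; "qvel": joint speeds; "tau": joint torques, N m; "ee_pos": TCP position; "tcp_rot": TCP orientation; "force": force on the tool from outside, world axes, zero at the start; "wrist_torque": the same for the moment, N m; "grip_width": opening from 0.0 (shut) to 1.0 (fully open); "finger_force": force on a finger pad.
Only numpy, scipy, OpenCV 4.12 (cv2) and the standard library are available. Lean on these libraries where they do the work, as an engineer would, in place of code of your own. Each camera call takes 0.05 s, during which the arm holds its last target. There are 200 camera calls.

## Working session

There is one attempt and no reset: what is moved stays moved. The work goes in short steps, Python scripts to look and compute and a tool call to move; the robot and the scene stay as the last step left them, time stands still between calls to the robot, and variables do not carry over. Pictures are saved under pics/ and viewed, at most 10 in all, crops included, and the job is handed in when it is done.

Besides the shell and the picture viewer there is one more tool, called as name(argument=value, ...) on one line, values as JSON. send_rows: Moves the arm, as the interface text tells. Its arguments: {"type":"object","properties":{"commands":{"type":"array","items":{"type":"number"}},"force":{"type":"number"}},"required":["commands"]}

```bash
mkdir -p pics; python3 - <<'E'
from rig import manip
import cv2,numpy as np
s=manip.get_state();print({k:np.round(v,3) for k,v in s.items()})
for n in("scene","top"):
    p,d=manip.grab_frame(n);cv2.imwrite(f"pics/{n}0.png",p[:,:,::-1]);np.savez(f"{n}0.npz",p=p,d=d)
for n in("scene","top","wrist"):
    c=manip.get_calibration(n);print(n,{k:np.round(v,4).tolist() for k,v in c.items()})
E
```

```text
{'t': np.float64(0.0), 'joints': array([ 1.18 ,  0.427,  0.074,  1.607, -0.034,  1.111, -0.067]), 'qvel': array([ 0.002,  0.   , -0.001,  0.   ,  0.001,  0.   , -0.   ]), 'tau': array([-2.0000e-03, -9.3581e+01,  3.6650e+00, -4.5420e+01, -4.9000e-02,
        2.0000e-02,  0.0000e+00]), 'ee_pos': array([ 0.161, -0.655,  0.205]), 'tcp_rot': array([-3.118, -0.377,  0.   ]), 'force': array([-0.374,  0.551,  0.22 ]), 'wrist_torque': array([0.013, 0.001, 0.016]), 'finger_force': np.float64(0.0), 'grip_width': np.float64(0.998)}
scene {'fx': 548.182, 'fy': 548.182, 'cx': 321.4061, 'cy': 244.9886, 'distortion': [-0.1429, 0.0, 0.0, 0.0, 0.0], 'world_to_cam': [[-0.9489, -0.315, -0.0214, 0.5511], [-0.1681, 0.5616, -0.8102, 0.183], [0.2672, -0.7652, -0.5858, 0.9816], [0.0, 0.0, 0.0, 1.0]]}
top {'fx': 508.9191, 'fy': 508.9191, 'cx': 321.7926, 'cy': 245.2876, 'distortion': [-0.0646, 0.0, 0.0, 0.0, 0.0], 'world_to_cam': [[0.03, -0.9995, 0.0051, 0.021], [-0.9942, -0.0303, -0.1028, 0.6006], [0.1029, -0.002, -0.9947, 0.9644], [0.0, 0.0, 0.0, 1.0]]}
wrist {'fx': 392.4021, 'fy': 392.4021, 'cx': 319.6206, 'cy': 238.0645, 'distortion': [-0.077, 0.0, 0.0, 0.0, 0.0], 'mount': [[-0.0004, -0.9706, -0.2405, 0.07], [1.0, -0.0007, 0.0012, -0.0007], [-0.0013, -0.2405, 0.9706, -0.1792], [0.0, 0.0, 0.0, 1.0]]}
```

View pics/top0.png

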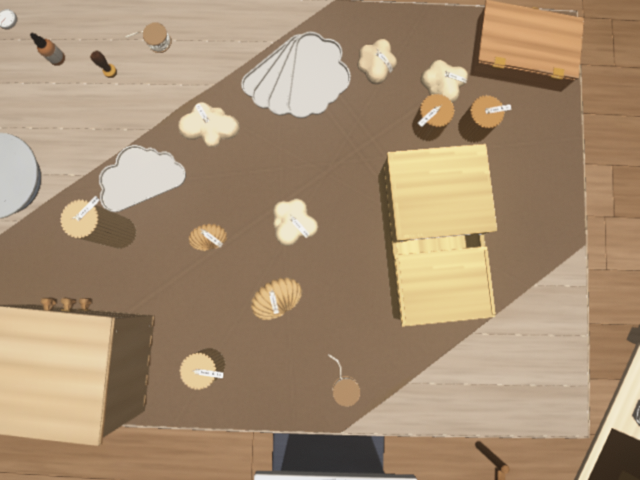

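View pics/scene0.png

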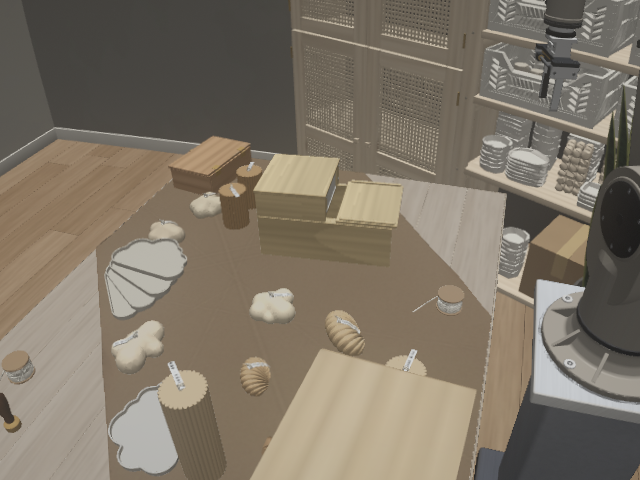

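The top view shows the small shell at (208,238), the big shell at (276,299), the bin box around (440,190) and its ledge around (445,282). The scene view agrees: small shell (255,377), big shell (345,333), bin (325,210).

```bash
cat > h.py <<'E'
import numpy as np,cv2
from rig import manip
def ray(n,uv,pose=None):
    c=manip.get_calibration(n);K=np.array([[c['fx'],0,c['cx']],[0,c['fy'],c['cy']],[0,0,1]])
    q=cv2.undistortPoints(np.float64(uv).reshape(-1,1,2),K,np.array(c['distortion']))[:,0]
    M=np.linalg.inv(c['world_to_cam']) if pose is None else pose@np.array(c['mount'])
    return M[:3,3],np.c_[q,np.ones(len(q))]@M[:3,:3].T
def onplane(n,uv,z,pose=None):
    o,r=ray(n,uv,pose);return o+r*((z-o[2])/r[:,2])[:,None]
def cloud(n,d,uv,pose=None):
    o,r=ray(n,uv,pose);uv=np.int32(uv);return o+r*d[uv[:,1],uv[:,0]][:,None]
E
python3 - <<'E'
from h import *
f=np.load('top0.npz');p,d=f['p'],f['d']
vv,uu=np.mgrid[0:480,0:640];uv=np.c_[uu.ravel(),vv.ravel()]
P=cloud('top',d,uv).reshape(480,640,3);np.save('P.npy',P)
def rect(name,m,z0,z1):
    m=(m&(P[...,2]>z0)&(P[...,2]<z1)).astype('uint8')
    n,l,s,c=cv2.connectedComponentsWithStats(m);i=1+np.argmax(s[1:,4]);Q=P[l==i]
    r=cv2.minAreaRect((Q[:,:2]*1000).astype('float32'));print(name,np.round(r[0],1),np.round(r[1],1),round(r[2],1),'z',np.round(np.percentile(Q[:,2],[1,50,90,99]),4),len(Q))
def win(a,b,c,e):
    m=np.zeros((480,640),bool);m[b:e,a:c]=1;return m
rect('small',win(180,215,235,260),.008,.06);rect('smalltop',win(180,215,235,260),.018,.06)
rect('big',win(240,265,312,332),.01,.09)
rect('boxtop',win(375,130,510,260),.16,.18)
rect('ledge',win(375,220,510,340),.105,.113)
rect('lips+ledge',win(375,220,510,340),.105,.125)
for n,u in dict(tabl=(300,370),candA=(437,110),candB=(488,110),tallL=(80,218),cab=(50,370),lb=(530,40),jar=(346,392),cup=(198,371)).items():print(n,P[u[1],u[0]].round(3))
cv2.imwrite('pics/crop.png',cv2.resize(p[200:340,170:330,::-1],None,fx=4,fy=4,interpolation=cv2.INTER_CUBIC))
E
```

```text
small [612.7 267.7] [47.7 75.3] 7.9 z [0.009  0.0259 0.0332 0.0402] 751
smalltop [614.2 268.6] [43.7 70.3] 2.1 z [0.0183 0.0278 0.0336 0.0406] 612
big [495.2 128.1] [ 64.5 108.2] 33.3 z [0.0113 0.036  0.0454 0.0508] 1471
boxtop [ 685.8 -163.5] [155.3 175.5] 7.1 z [0.1644 0.1682 0.1701 0.1716] 8911
ledge [ 525.7 -182.4] [128.2 170.6] 7.4 z [0.1065 0.1101 0.1119 0.1128] 6041
lips+ledge [ 525.7 -182.4] [128.2 170.6] 7.4 z [0.1066 0.1103 0.1129 0.1166] 6669
tabl [0.354 0.075 0.   ]
candA [ 0.855 -0.17   0.102]
candB [ 0.861 -0.269  0.097]
tallL [0.617 0.446 0.189]
cab [0.371 0.458 0.226]
lb [ 1.023 -0.367  0.071]
jar [ 0.321 -0.015  0.037]
cup [0.36  0.253 0.102]
```

View pics/crop.png

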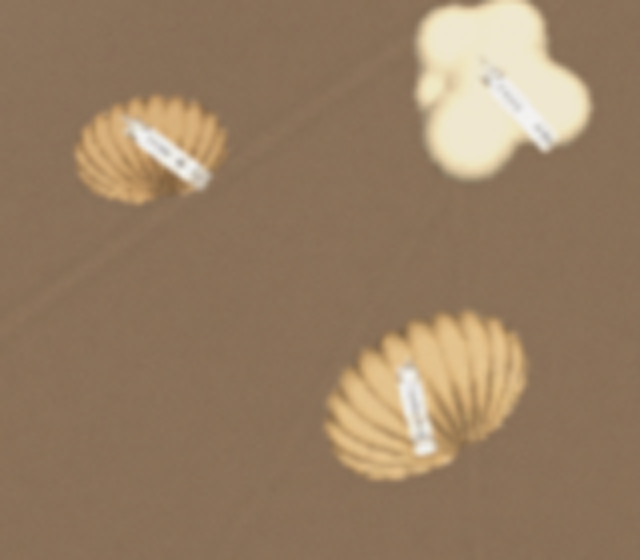

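send_rows(commands=[9.4, 0, 0, -1.5, -8.2, 9.4, 0, 0, -1.5, -8.2, 9.4, 0, 0, -1.5, -8.2, 9.4, 0, 0, -1.5, -8.2, 9.4, 0, 0, -1.5, -8.2], force=15)

```text
t: 0.6
ee_pos: [0.1608, -0.6553, 0.2807]
tcp_rot: [-2.784, -1.453, -0.0]
force: [-0.3, -0.1, 0.8]
grip_width: 1.001
finger_force: 0.0
```

send_rows(commands=[9.4, 0, 0, 0, -8.2, 9.4, 0, 0, 0, -8.2, 9.4, 0, 0, 0, -8.2, 9.4, 0, 0, 0, -8.2, 9.4, 0, 0, 0, -8.2])

```text
t: 1.1
ee_pos: [0.1609, -0.6553, 0.2801]
tcp_rot: [-2.099, -2.337, -0.001]
force: [-0.3, 0.1, -0.4]
grip_width: 1.002
finger_force: 0.0
```

send_rows(commands=[9.4, 2.7, 3.7, 0, 0, 9.4, 2.7, 3.7, 0, 0, 9.4, 2.7, 3.7, 0, 0, 9.4, 2.7, 3.7, 0, 0, 9.4, 2.7, 3.7, 0, 0])

```text
t: 1.6
ee_pos: [0.3323, -0.501, 0.2803]
tcp_rot: [-2.106, -2.33, -0.0]
force: [1.3, -0.7, 0.4]
grip_width: 1.001
finger_force: 0.0
```

send_rows(commands=[9.4, 2.7, 3.7, 0, 0, 9.4, 2.7, 3.7, 0, 0, 9.4, 2.7, 3.7, 0, 0, 9.4, 2.7, 3.7, 0, 0, 9.4, 2.7, 3.7, 0, 0])

```text
t: 2.1
ee_pos: [0.5027, -0.3481, 0.2803]
tcp_rot: [-2.106, -2.33, 0.0]
force: [0.7, -1.0, -0.2]
grip_width: 0.998
finger_force: 0.0
```

send_rows(commands=[9.4, 4, 1.2, 0, 0, 9.4, 4, 1.2, 0, 0, 9.4, 4, 1.2, 0, 0, 9.4, 4, 1.2, 0, 0, 9.4, 4, 1.2, 0, 0])

```text
t: 2.6
ee_pos: [0.5412, -0.1429, 0.2804]
tcp_rot: [-2.106, -2.331, 0.0]
force: [0.5, -0.4, -0.6]
grip_width: 1.002
finger_force: 0.0
```

send_rows(commands=[9.4, 4, 1.2, 0, 0, 9.4, 4, 1.2, 0, 0, 9.4, 4, 1.2, 0, 0, 9.4, 4, 1.2, 0, 0, 9.4, 4, 1.2, 0, 0])

```text
t: 3.1
ee_pos: [0.5807, 0.0621, 0.2804]
tcp_rot: [-2.107, -2.331, 0.0]
force: [0.5, -0.9, 0.2]
grip_width: 1.0
finger_force: 0.0
```

send_rows(commands=[9.4, 4, 1.2, 0, 0, 9.4, 4, 1.2, 0, 0, 9.4, 4, 1.2, 0, 0, 9.4, 0, 0, 0, 0])

```text
t: 3.5
ee_pos: [0.6036, 0.1899, 0.28]
tcp_rot: [-2.097, -2.336, -0.002]
force: [-0.4, -0.1, -0.7]
grip_width: 0.996
finger_force: 0.0
```

```bash
cat >> h.py <<'E'
from scipy.spatial.transform import Rotation as R
def wrist(name):
    s=manip.get_state();T=np.eye(4);T[:3,:3]=R.from_rotvec(s['tcp_rot']).as_matrix();T[:3,3]=s['ee_pos']
    p,d=manip.grab_frame('wrist');cv2.imwrite(f'pics/{name}.png',p[:,:,::-1])
    vv,uu=np.mgrid[0:480,0:640];P=cloud('wrist',d,np.c_[uu.ravel(),vv.ravel()],T).reshape(480,640,3)
    print('ee',s['ee_pos'].round(4),'rot',s['tcp_rot'].round(3));return p,d,P,T
E
python3 - <<'E'
from h import *
p,d,P,T=wrist('w1')
for z0 in(.006,.015,.022):
    m=((P[...,2]>z0)&(P[...,2]<.06)&(np.hypot(P[...,0]-.613,P[...,1]-.268)<.065)).astype('uint8')
    Q=P[m>0];print(len(Q),cv2.minAreaRect((Q[:,:2]*1000).astype('float32')),Q[:,:2].min(0),Q[:,:2].max(0))
print(np.median(P[...,2][(abs(P[...,2])<.02)]))
E
```

```text
ee [0.6036 0.1899 0.28  ] rot [-2.097e+00 -2.336e+00 -2.000e-03]
2495 ((613.6530151367188, 270.4607849121094), (48.17774200439453, 76.58815002441406), 10.141647338867188) [0.58734588 0.23251775] [0.63901681 0.30752774]
2198 ((615.864990234375, 269.9246520996094), (44.70794677734375, 74.06932067871094), 6.126957893371582) [0.59079922 0.23274506] [0.63901681 0.30662324]
1711 ((618.0936279296875, 271.1497497558594), (39.831329345703125, 66.37342834472656), 4.678137302398682) [0.59631996 0.23791742] [0.6384123  0.30362247]
0.0012057537027514442
```

View pics/w1.png

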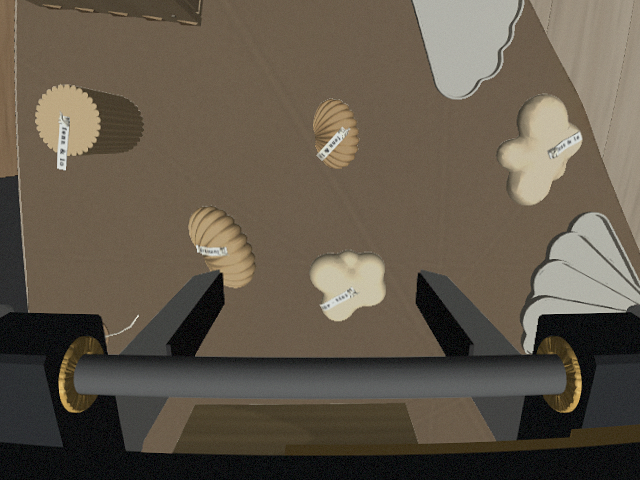

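The wrist view shows the small shell at (337,133), the big shell at (222,248), and the fingers clear. Both views put the small shell near (0.6135, 0.2695), so I'll grasp it there.

send_rows(commands=[9.4, 3.9, 0.9, 0, 0, 9.4, 3.9, 0.9, 0, -2, 9.4, 0, 0, 4.5, 0, 9.4, 0, 0, 4.5, 0, 9.4, 0, 0, 4.5, 0])

```text
t: 4.05
ee_pos: [0.6146, 0.2618, 0.1439]
tcp_rot: [2.066, 2.366, -0.0]
force: [1.4, -0.8, -0.3]
grip_width: 0.999
finger_force: 0.0
```

send_rows(commands=[9.4, 0, 0, 4, 0, 9.4, 0, 0, 3, 0, 9.4, 0, 0, 3, 0, 9.4, 0, 0, 2, 0, 9.4, 0, 0, 0, 0])

```text
t: 4.55
ee_pos: [0.6131, 0.2608, 0.0225]
tcp_rot: [-2.065, -2.365, 0.007]
force: [0.0, -0.6, -0.3]
grip_width: 0.998
finger_force: 0.0
```

send_rows(commands=[9.4, 0.9, 0, 0.8, 0, 9.4, 0, 0.1, 0.9, 0, 5, 0, 0, 0, 0, 3, 0, 0, 0, 0, 3, 0, 0, 0, 0], force=15)

```text
t: 5.05
ee_pos: [0.6147, 0.2721, 0.0091]
tcp_rot: [2.065, 2.367, 0.001]
force: [0.4, -0.8, 0.3]
grip_width: 0.783
finger_force: 0.0
```

send_rows(commands=[3, 0, 0, 0, 0, 3, 0, 0, 0, 0, 3, 0, 0, 0, 0, 3, 0, 0, 0, 0])

```text
t: 5.45
ee_pos: [0.6145, 0.272, 0.0087]
tcp_rot: [2.065, 2.367, 0.0]
force: [-0.1, -0.4, 2.6]
grip_width: 0.483
finger_force: 13.7
```

Grip came out high on sloped faces, so I'll regrip lower.

send_rows(commands=[7, 0, 0, 0, 0, 7, 0, 0, 0, 0, 7, -0.2, 0, 0.6, 0, 3, 0, 0, 0, 0, 3, 0, 0, 0, 0], force=20)

```text
t: 5.95
ee_pos: [0.6144, 0.2699, 0.0021]
tcp_rot: [-2.065, -2.367, 0.001]
force: [-0.5, 0.5, 0.6]
grip_width: 0.6
finger_force: 0.0
```

send_rows(commands=[3, 0, 0, 0, 0, 3, 0, 0, 0, 0, 3, 0, 0, 0, 0])

```text
t: 6.25
ee_pos: [0.6147, 0.2701, 0.0028]
tcp_rot: [2.065, 2.367, 0.0]
force: [-1.4, -0.8, 3.1]
grip_width: 0.514
finger_force: 18.4
```

send_rows(commands=[3, 0, 0, -1, 0, 3, 0, 0, -2, 0, 3, 0, 0, -3, 0, 3, 0, 0, -4, 0, 3, 0, 0, -4, 0])

```text
t: 6.75
ee_pos: [0.6141, 0.2701, 0.1443]
tcp_rot: [-2.065, -2.367, 0.0]
force: [-0.4, 0.4, -1.1]
grip_width: 0.39
finger_force: 19.2
```

```bash
python3 - <<'E'
from h import *
p,d,P,T=wrist('w2')
s=manip.get_state();print(s['grip_width'],s['finger_force'],s['force'])
f,dd=manip.grab_frame('scene');cv2.imwrite('pics/s2.png',np.hstack([p[:,:,::-1][120:,100:540],f[:360,:360,::-1] if 0 else f[60:420,140:500,::-1]]))
E
```

```text
ee [0.6141 0.2701 0.1443] rot [-2.065 -2.367  0.   ]
0.39211767301852823 19.20137218583932 [3.20010742 1.81898082 5.88254907]
```

View pics/s2.png

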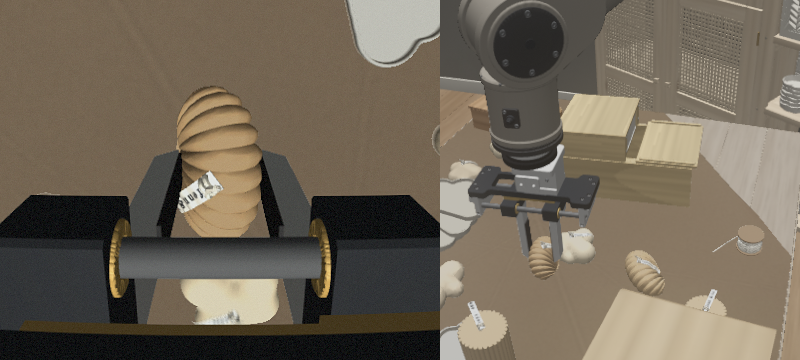

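The shell is held (wrist crop around (220,160)), but it has slipped toward the fingertips. I'll measure its position in the grip.

```bash
python3 - <<'E'
from h import *
p,d,P,T=wrist('w3')
Q=(P.reshape(-1,3)-T[:3,3])@T[:3,:3]; hsv=cv2.cvtColor(p,cv2.COLOR_RGB2HSV).reshape(-1,3)
m=(abs(Q[:,0])<.08)&(abs(Q[:,1])<.05)&(Q[:,2]>-.06)&(Q[:,2]<.08)&(hsv[:,1]>70)
q=Q[m];print(len(q),np.percentile(q,[1,5,50,95,99],axis=0).round(4))
for a in np.arange(-.05,.06,.01):
    k=abs(q[:,0]-a)<.004
    if k.sum()>20: print(round(a,2),k.sum(),np.percentile(q[k],[2,50,98],axis=0)[:,1:].round(4).tolist())
E
```

```text
ee [0.6168 0.2718 0.1489] rot [2.063 2.365 0.011]
10455 [[-0.0253 -0.0191 -0.0543]
 [-0.0208 -0.018  -0.0326]
 [ 0.0111  0.001  -0.0198]
 [ 0.0359  0.0176 -0.0022]
 [ 0.0389  0.019   0.0045]]
-0.03 78 [[-0.0152, -0.0171], [-0.0085, -0.0127], [0.0101, -0.0027]]
-0.02 728 [[-0.0159, -0.0245], [-0.0012, -0.0192], [0.0146, -0.0064]]
-0.01 890 [[-0.0179, -0.0358], [0.0023, -0.0234], [0.0183, -0.0063]]
0.0 1218 [[-0.0182, -0.0567], [0.006, -0.0251], [0.0189, -0.0033]]
0.01 1698 [[-0.0191, -0.0559], [0.0014, -0.0235], [0.0196, 0.0038]]
0.02 1561 [[-0.0193, -0.0239], [-0.0003, -0.0201], [0.0159, 0.0023]]
0.03 1474 [[-0.017, -0.0191], [-0.0011, -0.0143], [0.013, 0.0014]]
0.04 510 [[-0.0119, -0.0108], [-0.0026, -0.0038], [0.0073, 0.0074]]
```

send_rows(commands=[3, 0, 0, -1, 0, 3, 0, 0, -2, 0, 3, 0, 0, -2, 0, 3, 0, 0, -1, 0, 3, -1, -0.3, 0, 0])

```text
t: 7.4
ee_pos: [0.6128, 0.261, 0.2032]
tcp_rot: [-2.063, -2.369, -0.002]
force: [-0.4, 0.4, -1.1]
grip_width: 0.393
finger_force: 19.2
```

send_rows(commands=[3, -2, -0.6, 0, 0, 3, -3, -0.9, 0, 0, 3, -3, -0.9, 0, 0, 3, -3, -0.9, 0, 0, 3, -3, -0.9, 0, 0])

```text
t: 7.9
ee_pos: [0.5892, 0.113, 0.201]
tcp_rot: [-2.065, -2.366, 0.003]
force: [1.1, -0.1, -0.6]
grip_width: 0.391
finger_force: 19.2
```

send_rows(commands=[3, -3, -0.9, 0, 0, 3, -3, -0.9, 0, 0, 3, -3, -0.9, 0, 0, 3, -3, -0.9, 0, 0, 3, -3, -0.9, 0, 0])

```text
t: 8.4
ee_pos: [0.5646, -0.0415, 0.2012]
tcp_rot: [-2.065, -2.366, 0.002]
force: [0.4, 0.0, -1.0]
grip_width: 0.388
finger_force: 19.2
```

send_rows(commands=[3, -3, -0.9, 0, 0, 3, -3, -0.9, 0, 0, 3, -3, -0.9, 0, 0, 3, -2, -0.6, 0, 0, 3, 0, 0, 0, 0])

```text
t: 8.9
ee_pos: [0.5463, -0.1569, 0.201]
tcp_rot: [-2.07, -2.361, 0.003]
force: [-0.1, -0.8, 0.1]
grip_width: 0.392
finger_force: 19.2
```

send_rows(commands=[3, 0, 0, 0, 0, 3, 0, 0, 0, 0])

```text
t: 9.1
ee_pos: [0.548, -0.152, 0.202]
tcp_rot: [-2.064, -2.368, 0.0]
force: [-0.3, 0.8, -0.7]
grip_width: 0.391
finger_force: 19.2
```

send_rows(commands=[3, -2, -0.7, 0, 0, 3, -1.1, -0.5, 0, 0, 3, 0, 0, 2, 0, 3, 0, 0, 3, 0, 3, 0, 0, 2, 0])

```text
t: 9.6
ee_pos: [0.54, -0.1847, 0.1309]
tcp_rot: [-2.064, -2.367, 0.0]
force: [0.3, 0.3, -1.3]
grip_width: 0.388
finger_force: 19.2
```

send_rows(commands=[3, 0, 0, 0.5, 0, 3, 0, 0, 0, 0])

```text
t: 9.8
ee_pos: [0.5404, -0.1847, 0.1272]
tcp_rot: [-2.064, -2.367, 0.001]
force: [-2.4, 0.1, 1.7]
grip_width: 0.395
finger_force: 19.4
```

send_rows(commands=[3, 0, 0, 0.2, 0, 3, 0, 0, 0.1, 0, 3, 0, 0, 0, 0])

```text
t: 10.1
ee_pos: [0.5411, -0.1851, 0.1262]
tcp_rot: [2.064, 2.366, -0.0]
force: [-6.8, 0.3, 21.7]
grip_width: 0.395
finger_force: 22.9
```

send_rows(commands=[3, 0, 0, -0.3, 0, 5, 0, 0, 0, 0, 6.5, 0, 0, 0, 0, 6.5, 0, 0, 0, 0, 6.5, 0, 0, 0, 0], force=10)

```text
t: 10.6
ee_pos: [0.5406, -0.1851, 0.1273]
tcp_rot: [-2.065, -2.367, 0.0]
force: [0.5, -0.2, -0.1]
grip_width: 0.684
finger_force: 0.0
```

send_rows(commands=[6.5, 0, 0, -3, 0, 6.5, 0, 0, -4, 0, 6.5, 0, 0, -4, 0, 6.5, 0, 0, 0, 0])

```text
t: 11.0
ee_pos: [0.543, -0.1854, 0.2425]
tcp_rot: [2.061, 2.362, 0.004]
force: [0.2, 0.6, -0.9]
grip_width: 0.691
finger_force: 0.0
```

```bash
python3 - <<'E'
from h import *
p,d,P,T=wrist('w4')
ang=np.radians(7);o=np.array([.6112,-.1722,0]);Rb=np.array([[np.cos(ang),-np.sin(ang),0],[np.sin(ang),np.cos(ang),0],[0,0,1]])
B=(P-o)@Rb;np.save('B.npy',B)
m=(B[...,2]>.117)&(B[...,2]<.165)&(B[...,0]>-.15)&(B[...,0]<-.01)&(abs(B[...,1])<.075)
q=B[m];print(len(q),cv2.minAreaRect((q[:,:2]*1000).astype('float32')),np.percentile(q,[1,50,99],axis=0).round(4))
m=(abs(B[...,2]-.11)<.005);print(np.percentile(B[m],[1,50,99],axis=0).round(4))
m=(abs(B[...,2]-.168)<.005);print(np.percentile(B[m],[1,50,99],axis=0).round(4))
E
```

```text
ee [ 0.543  -0.1854  0.2425] rot [2.061 2.362 0.004]
4690 ((-73.46623229980469, -0.6554298400878906), (47.928672790527344, 75.86929321289062), 1.404058814048767) [[-0.0951 -0.035   0.1181]
 [-0.0737  0.0027  0.1368]
 [-0.0514  0.0349  0.1506]]
[[-0.148  -0.079   0.1083]
 [-0.0888  0.0198  0.11  ]
 [ 0.0032  0.0843  0.1147]]
[[-0.0011 -0.0623  0.1661]
 [ 0.0699  0.022   0.168 ]
 [ 0.1487  0.0865  0.1695]]
```

View pics/w4.png

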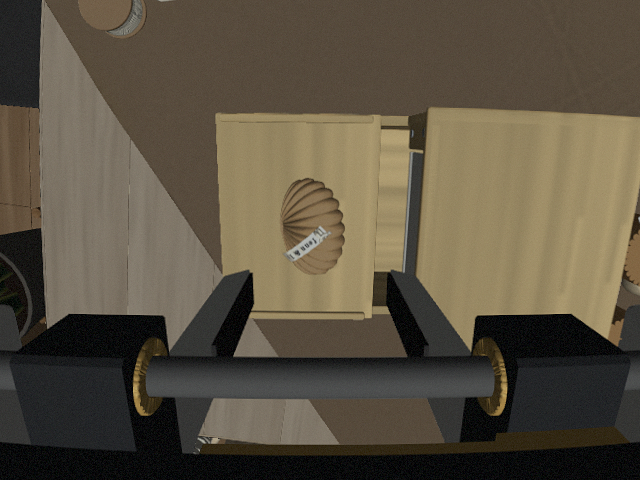

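The wrist view shows the shell upright on the ledge at (313,226), square to the flap at (410,210). In the bin frame it is at (-73, -1) mm. Next I back off and turn the tool 90° to push with both fingertips.

```bash
python3 -c "
from h import *
print(manip.get_state()['joints'].round(2))"
```

```text
[ 0.69  0.27 -0.56  1.77  0.16  1.13  0.21]
```

send_rows(commands=[6.5, 0, -2, 0, 0, 5, 0, -2, 0, 0, 3, 0.4, -2, 0, 0, 3, 0, 0, 0, 0])

```text
t: 11.45
ee_pos: [0.4782, -0.1896, 0.2364]
tcp_rot: [-2.066, -2.365, 0.003]
force: [-0.1, 0.4, 0.2]
grip_width: 0.472
finger_force: 0.0
```

send_rows(commands=[3, 0, 0, 0, -8.1, 3, 0, 0, 0, -8.1, 3, 0, 0, 0, -8.1, 3, 0, 0, 0, -8.1, 3, 0, 0, 0, -8.1])

```text
t: 11.95
ee_pos: [0.4809, -0.1892, 0.2366]
tcp_rot: [-1.109, -2.938, -0.001]
force: [0.7, 0.1, 0.1]
grip_width: 0.319
finger_force: 0.0
```

send_rows(commands=[3, 0, 0, 0, -8.1, 3, 0, 0, 0, -8.1, 3, 0, 0, 0, -8.1, 3, 0, 0, 0, -8.1, 3, 0, 0, 0, -8.1])

```text
t: 12.45
ee_pos: [0.4809, -0.1892, 0.2366]
tcp_rot: [-0.024, -3.141, -0.001]
force: [-0.2, 0.0, 0.2]
grip_width: 0.319
finger_force: 0.0
```

send_rows(commands=[3, 0, 0, 0, -8.1, 3, 0, 0, 0, 0, 3, 0, 0, 0, 0])

```text
t: 12.75
ee_pos: [0.4807, -0.1893, 0.2369]
tcp_rot: [0.182, -3.136, -0.001]
force: [0.3, 0.3, -0.7]
grip_width: 0.318
finger_force: 0.0
```

```bash
cat >> h.py <<'E'
def binpos():
    s=manip.get_state();a=np.radians(7);v=s['ee_pos']-[.6112,-.1722,0]
    M=R.from_rotvec(s['tcp_rot']).as_matrix()
    print('bin',[round(v[0]*np.cos(a)+v[1]*np.sin(a),4),round(-v[0]*np.sin(a)+v[1]*np.cos(a),4),round(v[2],4)],'toolx deg',np.degrees(np.arctan2(M[1,0],M[0,0])).round(1),'j',s['joints'].round(2),'F',s['force'].round(1),'t',s['t'],'w',s['grip_width'])
E
python3 -c "
from h import *
binpos()"
```

```text
bin [np.float64(-0.1316), np.float64(-0.0011), np.float64(0.2369)] toolx deg -173.4 j [ 0.92  0.21 -0.76  1.88  0.16  1.11  1.79] F [ 0.3  0.3 -0.7] t 12.75 w 0.31827705362531383
```

send_rows(commands=[3, 0, 0, 3, 0, 3, 0, 0, 4, 0, 3, 0, 0, 3, 0, 3, 0, 0, 1.7, 0, 3, 0, 0, 0, 0])

```text
t: 13.25
ee_pos: [0.4794, -0.1887, 0.1182]
tcp_rot: [0.184, -3.133, -0.004]
force: [-0.2, 0.8, -0.1]
grip_width: 0.318
finger_force: 0.0
```

send_rows(commands=[3, -1, 0, 0, 0, 3, -1, 0, 0, 0, 3, -1, 0, 0, 0, 3, -1, 0, 0, 0, 3, -1, 0, 0, 0])

```text
t: 13.75
ee_pos: [0.5314, -0.1833, 0.1209]
tcp_rot: [-0.189, 3.136, -0.0]
force: [-2.9, -0.3, 3.5]
grip_width: 0.322
finger_force: 2.0
```

```bash
python3 -c "
from h import *
binpos()
p,d,P,T=wrist('w5')
binpos()"
```

```text
bin [np.float64(-0.0806), np.float64(-0.0013), np.float64(0.1209)] toolx deg -173.1 j [ 0.78  0.42 -0.7   1.91  0.33  0.93  1.61] F [-2.9 -0.3  3.5] t 13.75 w 0.32243491213796827
ee [ 0.5314 -0.1833  0.1209] rot [-0.189  3.136 -0.   ]
bin [np.float64(-0.0792), np.float64(-0.001), np.float64(0.1209)] toolx deg -173.1 j [ 0.78  0.42 -0.7   1.91  0.33  0.93  1.61] F [0.4 1.6 0.6] t 13.8 w 0.322699035530725
```

View pics/w5.png

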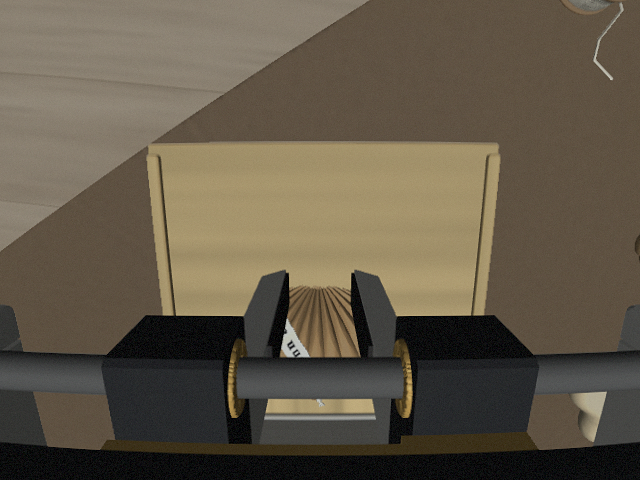

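The wrist view shows the shell (325,330) centred and square against the two fingertips at (268,290) and (370,290). Continuing the push.

send_rows(commands=[3, -1, 0, 0, 0, 3, -1, 0, 0, 0, 3, -1, 0, 0, 0, 3, -1, 0, 0, 0, 3, -1, 0, 0, 0])

```text
t: 14.3
ee_pos: [0.5809, -0.1773, 0.1207]
tcp_rot: [-0.189, 3.136, -0.0]
force: [0.7, 0.2, 9.5]
grip_width: 0.318
finger_force: 3.5
```

send_rows(commands=[3, -0.5, 0, 0, 0, 3, -0.4, 0, 0, 0, 3, 0, 0, 0, 0])

```text
t: 14.6
ee_pos: [0.5892, -0.1761, 0.1203]
tcp_rot: [0.189, -3.136, -0.001]
force: [0.1, 0.7, -0.2]
grip_width: 0.318
finger_force: 0.0
```

```bash
python3 -c "
from h import *
binpos()
p,d,P,T=wrist('w6')
f,_=manip.grab_frame('scene');t,_=manip.grab_frame('top')
cv2.imwrite('pics/s6.png',np.hstack([p[240:,160:480,::-1],cv2.resize(f[120:300,220:460,::-1],(320,240)),]))
binpos()"
```

```text
bin [np.float64(-0.0223), np.float64(-0.0011), np.float64(0.1203)] toolx deg -173.1 j [ 0.7   0.5  -0.68  1.79  0.37  0.98  1.57] F [ 0.1  0.7 -0.2] t 14.6 w 0.31784395613648353
ee [ 0.5892 -0.1761  0.1203] rot [ 1.890e-01 -3.136e+00 -1.000e-03]
bin [np.float64(-0.023), np.float64(-0.0013), np.float64(0.1204)] toolx deg -173.1 j [ 0.7   0.5  -0.68  1.79  0.37  0.98  1.57] F [-1.  -0.2  0.6] t 14.75 w 0.32016499789149416
```

View pics/s6.png

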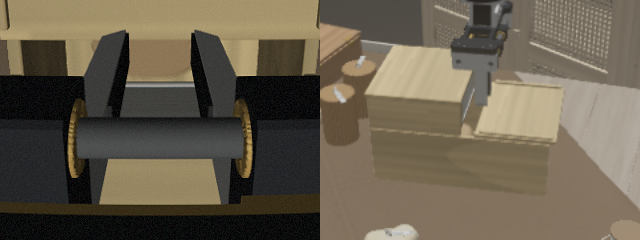

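The shell appears to have tipped over the ledge edge: a brown patch at (150,60) sits below the ledge. I'll nudge up to the opening and then back off to check.

send_rows(commands=[3, -0.4, 0, 0, 0, 3, -0.4, 0, 0, 0, 3, 0, 0, 0, 0])

```text
t: 15.05
ee_pos: [0.5973, -0.1752, 0.1206]
tcp_rot: [-0.189, 3.136, 0.0]
force: [-0.1, 0.0, -0.1]
grip_width: 0.319
finger_force: 0.0
```

send_rows(commands=[3, 3, 0, 0, 0, 3, 4, 0, 0, 0, 3, 4, 0, 0, 0, 3, 2, 0, -2, 0, 3, 0, 0, 0, 0])

```text
t: 15.55
ee_pos: [0.4661, -0.192, 0.1421]
tcp_rot: [-0.186, 3.136, -0.004]
force: [0.7, -0.1, 0.1]
grip_width: 0.322
finger_force: 0.0
```

```bash
python3 -c "
from h import *
binpos()
p,d,P,T=wrist('w7')
t,dt=manip.grab_frame('top')
cv2.imwrite('pics/s7.png',np.hstack([p[:,160:480,::-1],cv2.resize(t[140:340,370:510,::-1],(336,480))]))
a=np.radians(7);Rb=np.array([[np.cos(a),-np.sin(a),0],[np.sin(a),np.cos(a),0],[0,0,1]])
B=(P-[.6112,-.1722,0])@Rb
m=(abs(B[...,1])<.05)&(B[...,0]>-.03)&(B[...,0]<.03)
for z in np.arange(-.01,.18,.01):
  k=m&(abs(B[...,2]-z)<.005)
  if k.sum():print(round(z,2),k.sum(),np.median(B[k],axis=0).round(3),np.median(p[k],axis=0))
"
```

```text
bin [np.float64(-0.1464), np.float64(-0.002), np.float64(0.1421)] toolx deg -173.2 j [ 0.9   0.3  -0.74  2.01  0.26  0.92  1.71] F [ 0.7 -0.1  0.1] t 15.55 w 0.3220884605478365
ee [ 0.4661 -0.192   0.1421] rot [-0.186  3.136 -0.004]
0.11 949 [-0.027 -0.002  0.11 ] [200. 179. 131.]
```

View pics/s7.png

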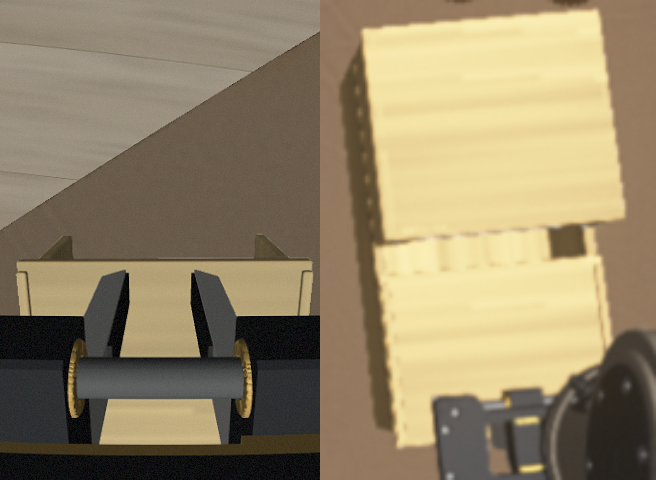

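The ledge is empty. I'll retreat and compare the gap and flap with the first picture.

send_rows(commands=[3, 0, 0, -4, 0, 3, 0, 0, -4, 0, 3, 0, 0, -4, 0, 3, 0, 4, 0, 0, 3, 0, 4, 0, 0])

```text
t: 16.15
ee_pos: [0.4594, -0.1107, 0.2611]
tcp_rot: [-0.187, 3.134, 0.001]
force: [0.3, 0.5, 0.2]
grip_width: 0.322
finger_force: 0.0
```

send_rows(commands=[3, 0, 4, 0, 0, 3, 0, 2, 0, 0, 3, 0, 0, 0, 0])

```text
t: 16.45
ee_pos: [0.4515, -0.0487, 0.2605]
tcp_rot: [-0.197, 3.135, 0.001]
force: [-0.2, -1.2, 0.2]
grip_width: 0.323
finger_force: 0.0
```

```bash
python3 -c "
from h import *
binpos()
t,dt=manip.grab_frame('top');f,fd=manip.grab_frame('scene')
g=np.load('top0.npz');df=dt-g['d'];c=np.abs(t.astype(int)-g['p']).sum(2)
print('gap diffs depth mm',(df[232:252,393:490]*1000).round()[::4,::8]);print('col',c[232:252,393:490][::4,::8])
P=cloud('top',dt,np.argwhere(np.ones((480,640)))[:,::-1]).reshape(480,640,3);w=P[265:332,240:312];k=w[...,2]>.01
print('big',cv2.minAreaRect((w[k][:,:2]*1000).astype('float32')))
p,d,P,T=wrist('w8')
g=np.load('scene0.npz')['p']
cv2.imwrite('pics/s8.png',np.hstack([cv2.resize(f[140:270,250:410,::-1],(400,325)),cv2.resize(g[140:270,250:410,::-1],(400,325))]))
"
```

```text
bin [np.float64(-0.1435), np.float64(0.142), np.float64(0.2605)] toolx deg -172.8 j [ 0.84  0.07 -0.89  1.97  0.06  1.13  1.62] F [-0.2 -1.2  0.2] t 16.45 w 0.32301028966046147
gap diffs depth mm [[ 1.000e+00 -2.000e+00 -4.000e+00  0.000e+00 -2.000e+00 -1.000e+00
  -2.000e+00  1.000e+00  0.000e+00 -1.000e+00  0.000e+00  4.000e+00
   4.000e+00]
 [-1.000e+00  4.000e+00  0.000e+00 -1.000e+00  2.000e+00  2.000e+00
   1.000e+00 -4.000e+00  2.000e+00  1.000e+00  1.000e+00  3.000e+00
  -2.000e+00]
 [ 9.070e+02  1.000e+00 -4.000e+00  0.000e+00 -2.000e+00 -1.000e+00
   2.000e+00  1.000e+00  0.000e+00 -1.000e+00 -2.000e+00  1.000e+00
   2.000e+00]
 [ 3.000e+00 -3.000e+00  0.000e+00 -6.000e+00 -2.000e+00 -1.000e+00
  -4.000e+00  5.000e+00  4.000e+00 -4.000e+00  1.000e+00 -6.000e+00
   1.000e+00]
 [ 4.000e+00 -3.000e+00  2.000e+00  1.000e+00  1.000e+00 -5.000e+00
  -1.000e+00  1.019e+03 -1.000e+00 -1.000e+00  0.000e+00 -0.000e+00
  -3.000e+00]]
col [[ 5  5  7  8  5  7  5  6  3  5  1  6  2]
 [ 5  3  7  7  4  7  5  3  5  2  1  6  7]
 [ 4 11  4  5  6  5  4  4  5  8  6  6  2]
 [ 3  5  3  4  7  7  6  5  5  4  4  3  4]
 [ 6  7  4  4  3  7  5  4  3  6  3  3  5]]
big ((499.8963623046875, 115.71858978271484), (67.43414306640625, 133.3589324951172), 24.780820846557617)
ee [ 0.4516 -0.0517  0.2603] rot [-1.910e-01  3.136e+00  1.000e-03]
```

View pics/s8.png

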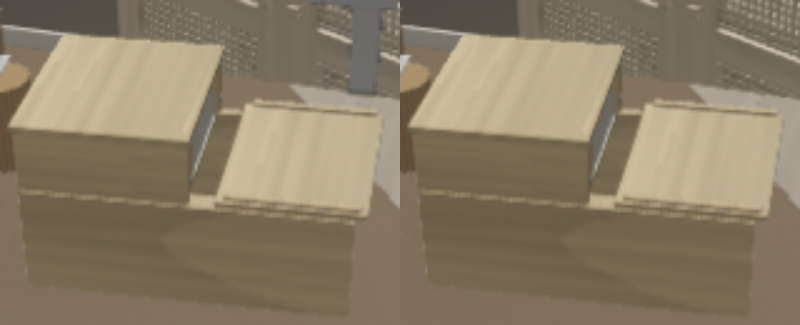

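The flap at (205,130) is shut and looks the same as at the start. The gap is unchanged and the shell is gone from view, so it is inside. I'll check the big shell once more, then hand in.

```bash
python3 -c "
from h import *
f,fd=manip.grab_frame('scene');g=np.load('scene0.npz');c=np.abs(f.astype(int)-g['p']).sum(2)[310:350,325:365]
print('big change',np.median(c),(c>60).mean())
if (c>60).mean()<.1: print(manip.finish_job())
"
```

```text
big change 4.0 0.0
the job is handed in; nothing more can be done
None
```

The small shell candle went through the flap into the remelt bin, the flap shut behind it, the big shell stayed where it was, and the job was handed in at about 16.6 s of the 51 s limit.

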